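Put the fly reels away in their fitted boxes

ROBOT

A 6-joint arm with a two-finger parallel gripper is mounted at the origin on the work surface. World frame = base frame: x ahead of the robot, y to its left, z up, the work surface at z = 0. Lengths are in m, angles in rad, forces in N, time in s.
With the tool pointing down it reaches from about 0.3 to 0.775 m from the base axis. Payload 14.6 kg.
Tool frame: the origin (TCP) lies at the very end of the fingers, on their centre line; the grasp point (between the pads) lies 19 mm behind it; z points along the fingers, y is the line along which they close (so a half turn about z gives the same grasp; the last joint's range is limited). The gripper opens to 94 mm and grips with 3 to 60 N. Pads are 16 mm wide; open, the fingers measure 119 mm over their backs; the gripper's body (75 mm by 177 mm) begins 78 mm behind the grasp point.
Start: joints at [-1.268, 0.3, 1.521, -0, 1.321, -0.067], TCP at [0.199, -0.513, 0.205] pointing down, gripper open.
Joint ranges: [-3.03, 3.03], [-0.79, 2.21], [0.23, 2.52], [-1.04, 4.18], [0, 3.07], [-2.55, 2.55]. Speed limits (rad/s): [2.22, 2.22, 2.57, 3.14, 3.14, 3.14].

INTERFACE

Orientations are given as [roll, pitch, yaw] about the fixed x, y, z axes, in that order (R = Rz(yaw) Ry(pitch) Rx(roll)).
In Python, from station import ctrl, camera, camera_info, finder gives the robot as it stands.
- The arm moves only by the tool carry_out, never from a script. Its argument "motion" is a list of rows, each a list of 2 entries, a list of its own where there are three numbers: the shift along the tool's x, y, z as a fraction of full scale, then the turn about the tool's z as a fraction of full scale. A call has 1 to 12 rows; each row is the pose to reach, as a shift and turn from the pose commanded when the call began, along the tool's axes at that moment, turning the shorter way round; what a row does not reach only later rows make up. Full scale, the value 1, is 200 mm for a shift and 360 degrees for a turn. A row lasts 1/10 s, in which the tool goes at most 50 mm and 8.59 degrees, less where a joint would pass 70% of its speed; a pose out of reach is approached as far as the arm can. A call with a number of a shift or a turn outside -1 to 1 is refused whole. A call with a gripper value outside its range is refused whole. "hand" is the closure, from -1 (fully open) to 1 (shut), set as the call begins (left out, the last holds). The fingers move at their own pace and stop on an object; "force" is the grip in N (left out, the last holds). Time passes only in rows, so rows that repeat a pose let the fingers close. It gives the time, the measured TCP pose, the force, the opening and the grip force at its end, in the units of the state.
- ctrl.get_obs(): the state, without advancing time (a new reading comes with each control period).
- camera(name): name is "scene" or "side" or "wrist"; returns (picture, depth): 480x640x3 uint8, blue, green, red; 480x640 float32, m along the optical axis (not along the pixel's ray), 0 where there is no reading.
- camera_info(name): a dict with "camera_matrix" (3x3 intrinsics, pixels), "origin" and "attitude" of the camera in the world. Camera axes: x right, y down, z forward; pixel columns grow to the right and rows downward; lengths in m; the calibration is good to about 2 mm. A picture is of the moment at which its call begins: read the wrist's pose just before it. camera_info takes no time and is no camera call; for the wrist camera it gives the pose at the moment of the call.
- ctrl.hand_in(): hands the job in; it is judged then, once.
Trained networks look in the newest picture that a camera, given by its name, has taken for a name from the list of things; names that differ only in an ending like _2 or _b are one class to them, and where a whole thing is asked for, a point or a joint stands for the part that bears it (a point fixed in the world has none). Each returns a list of dicts, best first, with "conf" (0 to 1); they miss things now and then, are a little off and sometimes report something else, mostly with a low value. They report only what shows in the picture. A call takes as long as a camera call. They do not tell look-alikes from the thing itself.
- finder.boxes_of(camera, query): "location" ([column, row] in pixels, amid what is visible of it).
- finder.cut_out(camera, query): "mask" (480x640 bool, what is visible of it) and "location" ([column, row] in pixels, amid what is visible of it).
- finder.pinpoint(camera, query): "location" ([column, row] in pixels: a listed point, or the origin of a listed thing).
The state is a dict: "time_s": time; "qpos": joint angles; "joint_vel": joint speeds; "tau": joint torques, N m; "ee_pos": TCP position; "eef_rot": TCP orientation; "force": force on the tool from outside, world axes, zero at the start; "moment": the same for the moment, N m; "grip_width": finger opening in m; "grip_force": force on a finger pad.
Only numpy, scipy, OpenCV 4.12 (cv2) and the standard library are available. Lean on these libraries where they do the work, as an engineer would, in place of code of your own. Each camera call takes 0.05 s, during which the arm holds its last target. There are 200 camera calls.

TASK

Put the three fly reels away: lay each one on its back in the wooden box cut for its size, its foot in the notch, right down flat on the bottom of the recess. Lower them in gently rather than dropping them, and leave the other things on the bench where they stand.

Things in the scene. Friction and masses are not known exactly. Their poses are not given: they have to be found in the camera images.
- small_reel: Small fly reel on its back: black drum, steel rim, 66 mm across, 26 mm thick. Origin: centre of underside, z up. Grip: central hub cap, 24 mm across, 26 to 40 mm up. Crank knob, 10 mm across, 26 to 42 mm up, 25.5 mm from centre towards -x: close the fingers along y. Foot: blade 46 mm along y on the +x side, outer face 48 mm from centre, 7 to 19 mm up. Spool locked to frame; under 0.25 kg.
- medium_reel: Medium fly reel on its back: black drum, steel rim, 84 mm across, 29 mm thick. Origin: centre of underside, z up. Grip: central hub cap, 24 mm across, 29 to 43 mm up. Crank knob, 10 mm across, 29 to 45 mm up, 34.5 mm from centre towards -x: close the fingers along y. Foot: blade 52 mm along y on the +x side, outer face 57 mm from centre, 8.5 to 20.5 mm up. Spool locked to frame; under 0.25 kg.
- large_reel: Large fly reel on its back: black drum, steel rim, 102 mm across, 32 mm thick. Origin: centre of underside, z up. Grip: central hub cap, 24 mm across, 32 to 46 mm up. Crank knob, 10 mm across, 32 to 48 mm up, 43.5 mm from centre towards -x: close the fingers along y. Foot: blade 58 mm along y on the +x side, outer face 66 mm from centre, 10 to 22 mm up. Spool locked to frame; under 0.25 kg.
- small_box: Small reel's box, lid off: fixed dark wooden block 117 x 100 x 30 mm with an open recess. Origin: bench level under the centre of the recess's round part, z up. Recess floor (cork) 10 mm up, top edge 30 mm up. Round part 80 mm across; on +x it runs into a notch for the reel foot, 62 mm wide along y, end wall 57 mm from centre. Reel's x and y axes go along the box's.
- medium_box: Medium reel's box, lid off: fixed dark wooden block 135 x 118 x 30 mm with an open recess. Origin: bench level under the centre of the recess's round part, z up. Recess floor (cork) 10 mm up, top edge 30 mm up. Round part 98 mm across; on +x it runs into a notch for the reel foot, 68 mm wide along y, end wall 66 mm from centre. Reel's x and y axes go along the box's.
- large_box: Large reel's box, lid off: fixed dark wooden block 153 x 136 x 30 mm with an open recess. Origin: bench level under the centre of the recess's round part, z up. Recess floor (cork) 10 mm up, top edge 30 mm up. Round part 116 mm across; on +x it runs into a notch for the reel foot, 74 mm wide along y, end wall 75 mm from centre. Reel's x and y axes go along the box's.
- thread_spool: Bystander: a standing spool of red thread, 30 mm in diameter, 42 mm tall, loose. Origin: centre of its underside.
- cement_bottle: Bystander: a small standing glass bottle with a black cap, 32 mm in diameter, 60 mm tall, loose. Origin: centre of its underside.
- hair_stacker: Bystander: a standing aluminium tube (hair stacker), 31 mm in diameter, 68 mm tall, loose. Origin: centre of its underside.
- bead_dish: Bystander: a shallow clear dish of metal beads, 48 mm in diameter, 13 mm tall, loose. Origin: centre of its underside.
Mind the look-alikes: they are no part of the job. Leave any red look-alike of the large_reel alone.

How it is judged:
At the end, for the whole second after the job is handed in: Each reel lies in the recess of its own size: centre within 13 mm of the recess centre, underside 5 to 15 mm above the bench (the recess floor is at 10 mm), tilted less than 0.09 rad, its x axis within 0.4 rad of the box's, and at rest (horizontal distance between small_reel and small_box below 0.013 m and z of small_reel in the frame of small_box between 0.005 and 0.015 m and angle between each of small_reel, medium_reel, large_reel's own z axis and vertical below 0.09 rad and angle between the x axis of small_reel and the x axis of small_box, either way round below 0.4 rad and linear speed of each of small_reel, medium_reel, large_reel below 0.01 m/s and angular speed of each of small_reel, medium_reel, large_reel below 0.1 rad/s and horizontal distance between medium_reel and medium_box below 0.013 m and z of medium_reel in the frame of medium_box between 0.005 and 0.015 m and angle between the x axis of medium_reel and the x axis of medium_box, either way round below 0.4 rad and horizontal distance between large_reel and large_box below 0.013 m and z of large_reel in the frame of large_box between 0.005 and 0.015 m and angle between the x axis of large_reel and the x axis of large_box, either way round below 0.4 rad); the robot touches nothing.
It fails at once if a bystander (thread spool, cement bottle, hair stacker or bead dish) is shifted by more than 30 mm or tipped by more than 0.5 rad (distance of any of thread_spool, cement_bottle, hair_stacker, bead_dish from where it was at the start of the episode above 0.03 m or angle between any of thread_spool, cement_bottle, hair_stacker, bead_dish's own z axis and vertical above 0.5 rad).
It fails at once if a reel is dropped: it moves faster than 0.9 m/s (a fall of about 40 mm) with no finger touching it ((linear speed of small_reel above 0.9 m/s and contact force between the fingers and small_reel below 0.1 N) or (linear speed of medium_reel above 0.9 m/s and contact force between the fingers and medium_reel below 0.1 N) or (linear speed of large_reel above 0.9 m/s and contact force between the fingers and large_reel below 0.1 N)).
It also fails if it takes over 90 s, if anything falls off the work surface, if the arm or the gripper's body presses on something with over 40 N, if the wrist force passes 120 N, or if a joint passes its speed limit or range.

## Working session

There is one attempt and no reset: what is moved stays moved. The work goes in short steps, Python scripts to look and compute and a tool call to move; the robot and the scene stay as the last step left them, time stands still between calls to the robot, and variables do not carry over. Pictures are saved under pics/ and viewed, at most 14 in all, crops included, and the job is handed in when it is done.

Besides the shell and the picture viewer there is one more tool, called after ">>>" as name([rows], argument=value, ...), one row to a line, values as JSON. carry_out: Moves the arm, as the interface text tells. Its arguments: {"type":"object","properties":{"motion":{"type":"array","items":{"type":"array"}},"hand":{"type":"number"},"force":{"type":"number"}},"required":["motion"]}

```bash
mkdir -p pics && cat > h.py <<'E'
import numpy as np, cv2
from scipy.spatial.transform import Rotation as R
from station import ctrl,camera,camera_info,finder
def att(ci):
    a=np.array(ci["attitude"],float)
    return a if a.shape==(3,3) else R.from_euler('xyz',a).as_matrix()
def cloud(cam,d):
    ci=camera_info(cam);K=np.array(ci["camera_matrix"]);v,u=np.indices(d.shape)
    p=np.stack([(u-K[0,2])/K[0,0]*d,(v-K[1,2])/K[1,1]*d,d],-1)
    return p@att(ci).T+np.array(ci["origin"])
E
python3 - <<'E'
from h import *
for c in("scene","side"):
    im,d=camera(c);cv2.imwrite(f"pics/{c}0.png",im);np.save(f"{c}0.npy",d);print(c,camera_info(c))
o=ctrl.get_obs();print(o)
E
```

```text
scene {'camera_matrix': array([[542.89648066,   0.        , 313.79704213],
       [  0.        , 542.89648066, 243.06425471],
       [  0.        ,   0.        ,   1.        ]]), 'origin': array([1.21705996, 0.50932049, 0.69114071]), 'attitude': array([-2.15772694, -0.0198404 ,  2.31677835])}
side {'camera_matrix': array([[530.23780101,   0.        , 324.0854957 ],
       [  0.        , 530.23780101, 242.92959879],
       [  0.        ,   0.        ,   1.        ]]), 'origin': array([ 0.06762762, -1.25248251,  0.96750264]), 'attitude': array([-2.22539447,  0.00725707, -0.35045371])}
{'time_s': 0.1, 'qpos': array([-1.26761051e+00,  3.00397343e-01,  1.52151691e+00, -2.20686438e-05,
        1.32068272e+00, -6.66137048e-02]), 'joint_vel': array([ 0.00065679, -0.00012036, -0.00187067,  0.00018297, -0.00084494,
        0.00089869]), 'tau': array([ 1.34171146e-04, -5.32644832e+01, -3.53286231e+01,  7.09198276e-02,
        2.34908215e-02, -4.30771058e-05]), 'ee_pos': array([ 0.19870148, -0.51260511,  0.20495393]), 'eef_rot': array([-3.14058914e+00, -4.55227075e-05,  3.69804973e-01]), 'force': array([-0.20375491, -0.11289552, -0.23273942]), 'moment': array([ 0.04818547, -0.01812997,  0.03869607]), 'grip_force': 0.0, 'grip_width': 0.09357599354600533}
```

View pics/scene0.png

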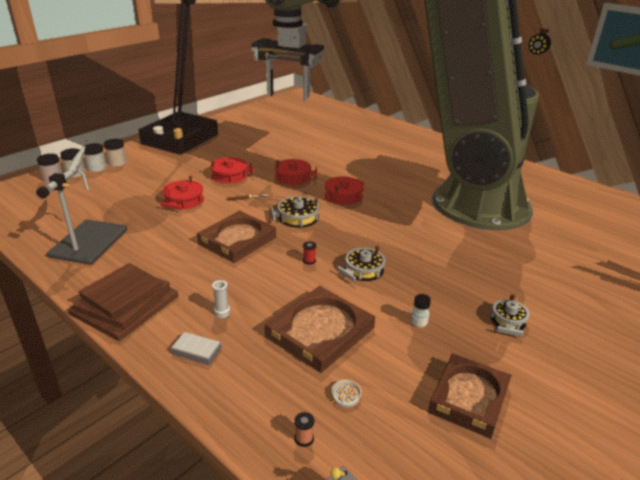

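View pics/side0.png

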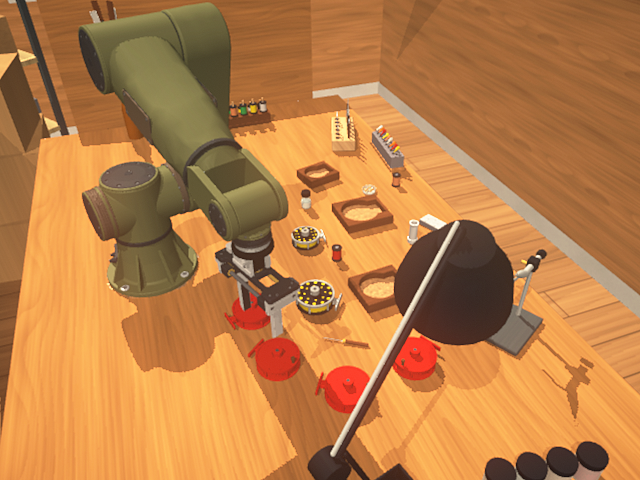

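The scene view shows three black reels: (299,210), (365,263) and (510,315). Boxes are at (240,235), (320,325) and (470,393). Four red reels, at (183,194), (230,170), (294,172) and (344,190), are look-alikes to leave alone. Bystanders: thread spool (309,252), bottle (421,310), stacker (221,298), dish (346,393).

```bash
python3 - <<'E'
from h import *
from scipy.ndimage import median_filter
d=np.load("scene0.npy");P=cloud("scene",d);im=cv2.imread("pics/scene0.png")
for n,(u,v) in dict(rL=(299,210),rM=(365,263),rS=(510,315),bA=(240,235),bB=(320,325),bC=(470,393),spool=(309,252),bottle=(421,310),stack=(221,298),dish=(346,393),jar=(304,428),red1=(344,190)).items():
    w=60;p=P[max(0,v-w):v+w,max(0,u-w):u+w].reshape(-1,3)
    c=P[v,u];m=(p[:,2]>.006)&(np.hypot(*(p[:,:2]-c[:2]).T)<.1)
    q=p[m];print(n,c.round(3),"min",q.min(0).round(3),"max",q.max(0).round(3),'n',len(q))
# ortho map 1.25mm/px : x 0.1..0.85 , y -0.55..0.45 coloured by image
W=np.zeros((600,800,3),np.uint8);Q=P.reshape(-1,3);C=im.reshape(-1,3);o=np.argsort(Q[:,2]);Q=Q[o];C=C[o]
i=((0.85-Q[:,0])/.00125).astype(int);j=((0.5-Q[:,1])/.00125).astype(int);m=(i>=0)&(i<600)&(j>=0)&(j<800)&(Q[:,2]<.12)
W[i[m],j[m]]=C[m];W=cv2.max(W,0)
W2=cv2.dilate(W,np.ones((3,3)));W[W.sum(2)==0]=W2[W.sum(2)==0]
cv2.imwrite("pics/ortho.png",W)
E
```

```text
rL [ 0.395 -0.282  0.028] min [ 0.334 -0.355  0.006] max [ 0.494 -0.241  0.049] n 1036
rM [ 0.452 -0.033  0.025] min [ 0.403 -0.082  0.006] max [0.506 0.002 0.046] n 1069
rS [0.392 0.265 0.024] min [0.347 0.228 0.006] max [0.434 0.302 0.043] n 1003
bA [ 0.55 -0.32  0.01] min [ 0.45  -0.384  0.006] max [ 0.635 -0.254  0.033] n 2307
bB [0.65  0.019 0.011] min [ 0.576 -0.048  0.006] max [0.735 0.093 0.033] n 5063
bC [0.601 0.301 0.012] min [0.536 0.24  0.006] max [0.675 0.364 0.034] n 4237
spool [ 0.512 -0.138  0.031] min [ 0.435 -0.162  0.006] max [ 0.519 -0.039  0.045] n 474
bottle [0.518 0.148 0.043] min [0.492 0.07  0.006] max [0.598 0.157 0.063] n 618
stack [ 0.751 -0.138  0.046] min [ 0.722 -0.165  0.006] max [ 0.85  -0.04   0.069] n 848
dish [0.737 0.154 0.008] min [0.661 0.055 0.006] max [0.836 0.178 0.045] n 1273
jar [0.851 0.169 0.041] min [0.751 0.141 0.006] max [0.896 0.268 0.084] n 657
red1 [ 0.24  -0.269  0.029] min [ 0.151 -0.338  0.006] max [ 0.338 -0.235  0.048] n 797
```

View pics/ortho.png

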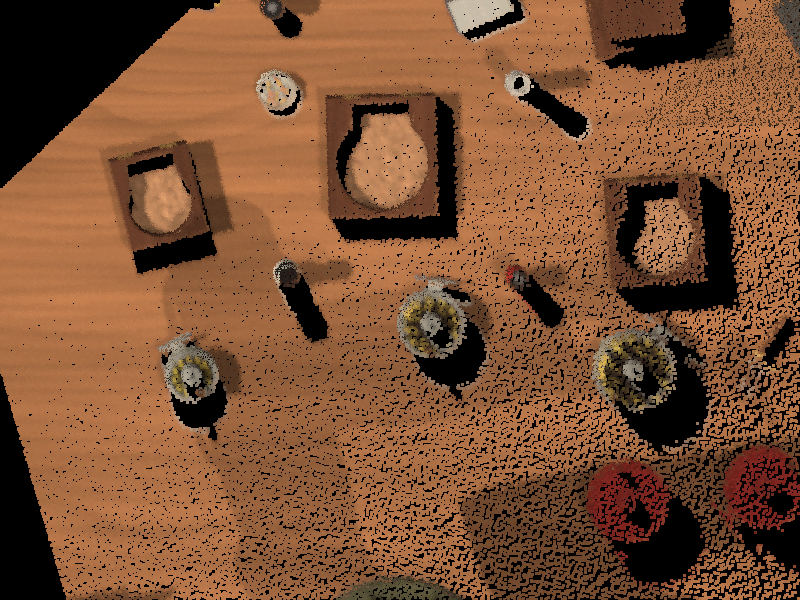

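```bash
cat >> h.py <<'E'
def plan(x,y,z,yaw=None):
    o=ctrl.get_obs();p=np.array(o["ee_pos"]);Rt=R.from_euler('xyz',o["eef_rot"])
    s=Rt.inv().apply(np.array([x,y,z])-p);yw=o["eef_rot"][2]
    t=0 if yaw is None else -((yaw-yw+np.pi)%(2*np.pi)-np.pi)
    print("t",round(o["time_s"],2),"from",p.round(4),"yaw",round(yw,3),"shift",(s/.2).round(3),"turn",round(t/2/np.pi,3))
    return s,t
E
python3 -c "
from h import *
plan(.42,-.22,.36,0)
"
```

```text
t 0.1 from [ 0.1987 -0.5126  0.205 ] yaw 0.37 shift [ 1.561 -0.965 -0.774] turn 0.059
```

>>> carry_out([
  [[0.78, -0.48, -0.774], 0.059],
  [[0.78, -0.48, -0.774], 0.059],
  [[0.78, -0.48, -0.774], 0.059],
  [[0.78, -0.48, -0.774], 0.059],
  [[0.78, -0.48, -0.774], 0.059],
  [[0.78, -0.48, -0.774], 0.059],
], hand=-1)

```text
time_s: 0.7
ee_pos: [0.3115, -0.3652, 0.3638]
eef_rot: [3.137, -0.004, 0.002]
force: [0.6, -0.0, 0.0]
grip_width: 0.0941
grip_force: 0.0
```

```bash
python3 -c "
from h import *
plan(.42,-.22,.36,0)
"
```

```text
t 0.7 from [ 0.3115 -0.3652  0.3638] yaw 0.002 shift [ 0.544 -0.725  0.018] turn 0.0
```

>>> carry_out([
  [[0.54, -0.72, 0], 0],
  [[0.54, -0.72, 0], 0],
  [[0.54, -0.72, 0], 0],
  [[0.54, -0.72, 0], 0],
  [[0.54, -0.72, 0], 0],
  [[0.54, -0.72, 0], 0],
])

```text
time_s: 1.3
ee_pos: [0.4175, -0.2232, 0.3594]
eef_rot: [-3.141, 0.001, 0.0]
force: [-0.3, -0.5, 0.5]
grip_width: 0.0941
grip_force: 0.0
```

```bash
python3 - <<'E'
from h import *
print(camera_info("wrist"))
im,d=camera("wrist");cv2.imwrite("pics/w1.png",im);np.save("w1.npy",cloud("wrist",d))
o=ctrl.get_obs();print(o["ee_pos"],o["eef_rot"])
E
```

```text
{'camera_matrix': array([[399.60978466,   0.        , 316.48174205],
       [  0.        , 399.60978466, 239.95812273],
       [  0.        ,   0.        ,   1.        ]]), 'origin': array([ 0.50168231, -0.22366029,  0.53753082]), 'attitude': array([ 2.84949339e+00,  2.16998621e-03, -1.57053489e+00])}
[ 0.41723952 -0.223733    0.35954471] [-3.14122047e+00  1.11528869e-03 -1.28864500e-03]
```

View pics/w1.png

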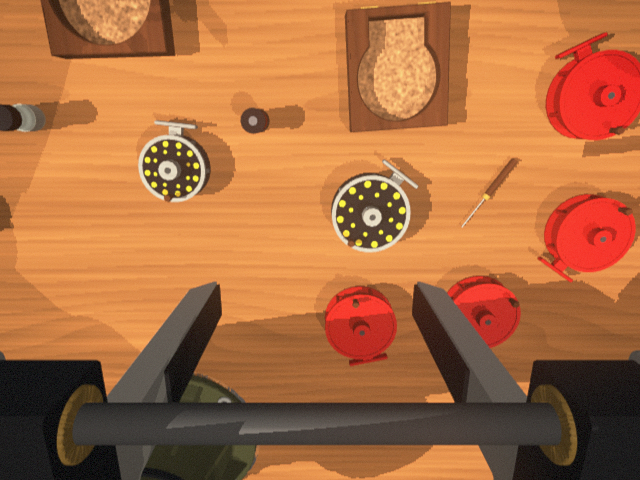

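The wrist view shows the medium reel at (168,170), the large reel at (372,217) and the medium box recess at (398,88). Four red reels sit to the right and below. All feet and notches point up, towards world +x. The large reel's candidates are the black one at (372,217) and the red ones at (595,95), (590,233), (485,312) and (360,322). Black drum with a steel rim fits only (372,217), so I'll confirm that in a crop and measure.

```bash
cat >> h.py <<'E'
def near(P,c,r):
    q=P.reshape(-1,3);q=q[np.isfinite(q).all(1)];return q[np.hypot(q[:,0]-c[0],q[:,1]-c[1])<r]
SZ=dict(small=(.066,.026,.048),medium=(.084,.029,.057),large=(.102,.032,.066))
def reel(P,c,k):
    D,t,f=SZ[k];q=near(P,c,.09)
    top=q[(q[:,2]>t-.004)&(q[:,2]<t+.006)][:,:2].astype(np.float32)
    top=top[np.hypot(*(top-np.median(top,0)).T)<D/2+.006]
    (cx,cy),r=cv2.minEnclosingCircle(top)
    ft=q[(q[:,2]>.004)&(q[:,2]<t-.003)];rr=np.hypot(ft[:,0]-cx,ft[:,1]-cy);ft=ft[(rr>f-.007)&(rr<f+.014)]
    a=ft[:,:2].mean(0)-[cx,cy]
    hub=q[q[:,2]>t+.011];hub=hub[np.hypot(hub[:,0]-cx,hub[:,1]-cy)<.016]
    print(k,"reel c",np.round([cx,cy],4),"r",round(r,4),"cen",top.mean(0).round(4),"hub",hub.mean(0).round(4),len(hub),"yaw",round(np.arctan2(a[1],a[0]),3),len(ft))
def box(P,c,k,dz=.006):
    q=near(P,c,.12);q=q[(abs(q[:,2]-.03)<dz)][:,:2].astype(np.float32)
    # keep the largest cluster
    m=np.zeros((300,300),np.uint8);ij=((q-np.array(c)+.15)/.001).astype(int);m[ij[:,0],ij[:,1]]=1
    m=cv2.morphologyEx(m,cv2.MORPH_CLOSE,np.ones((5,5)));n,l,s,_=cv2.connectedComponentsWithStats(m)
    b=1+s[1:,4].argmax();q=q[l[ij[:,0],ij[:,1]]==b]
    (cx,cy),(w,h),a=cv2.minAreaRect(q);a=np.deg2rad(a)
    if w<h:a-=np.pi/2
    a=(a+np.pi/2)%np.pi-np.pi/2
    print(k,"box size",round(max(w,h),4),round(min(w,h),4),"recess",np.round([cx-.0085*np.cos(a),cy-.0085*np.sin(a)],4),"yaw",round(a,3))
E
python3 - <<'E'
from h import *
P=np.load("w1.npy")
reel(P,(.3875,-.294),"large");reel(P,(.444,-.039),"medium");box(P,(.55,-.33),"medium")
im=cv2.imread("pics/w1.png");cv2.imwrite("pics/w1c.png",cv2.resize(im[130:370,280:540],None,fx=2.4,fy=2.4))
S=cloud("scene",np.load("scene0.npy"))
reel(S,(.3875,-.294),"large");reel(S,(.444,-.039),"medium");reel(S,(.381,.2625),"small")
box(S,(.55,-.33),"medium");box(S,(.65,.02),"large");box(S,(.6,.3),"small")
E
```

```text
large reel c [ 0.3842 -0.2936] r 0.0512 cen [ 0.3859 -0.2936] hub [ 0.3844 -0.2934  0.045 ] 262 yaw -0.614 199
medium reel c [ 0.4428 -0.0395] r 0.0427 cen [ 0.4445 -0.0405] hub [ 0.443  -0.0402  0.0424] 289 yaw -0.148 217
medium box size 0.1363 0.1188 recess [ 0.5511 -0.3209] yaw 0.068
large reel c [ 0.3887 -0.2918] r 0.0521 cen [ 0.392  -0.2885] hub [ 0.3871 -0.2926  0.0451] 41 yaw -0.619 42
medium reel c [ 0.4461 -0.0379] r 0.0426 cen [ 0.4495 -0.0358] hub [ 0.4458 -0.0388  0.0422] 54 yaw -0.126 105
small reel c [0.383  0.2615] r 0.0341 cen [0.3878 0.2629] hub [0.3822 0.2607 0.039 ] 80 yaw 0.457 155
medium box size 0.1395 0.1208 recess [ 0.5533 -0.3186] yaw 0.054
large box size 0.1566 0.1379 recess [0.6465 0.0219] yaw 0.032
small box size 0.1215 0.1002 recess [0.5974 0.2998] yaw 0.249
```

View pics/w1c.png

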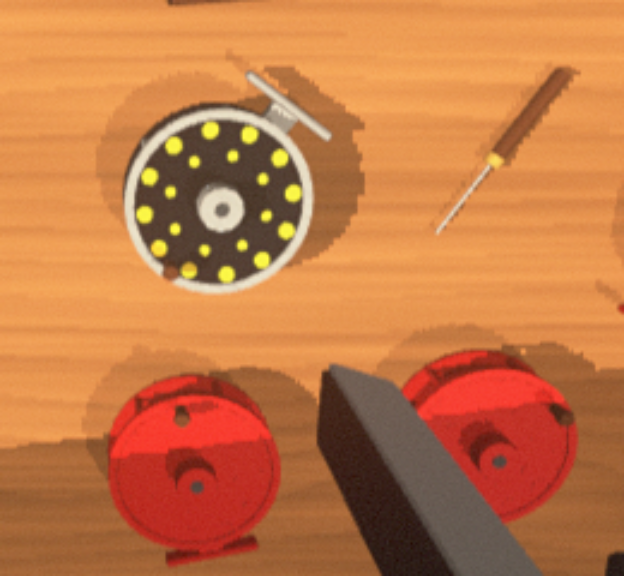

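The crop confirms the large reel: black drum, steel rim, yellow dots, hub at crop (221,207). The two drums below it are red look-alikes. I'll grasp the large reel first.

```bash
python3 -c "
from h import *
plan(.3843,-.2935,.11,-.614)
"
```

```text
t 1.35 from [ 0.4172 -0.2237  0.3595] yaw -0.001 shift [-0.163  0.35   1.248] turn 0.098
```

>>> carry_out([
  [[-0.163, 0.35, 0.5], 0.098],
  [[-0.163, 0.35, 1.0], 0.098],
  [[-0.163, 0.35, 1.0], 0.098],
  [[-0.163, 0.35, 1.0], 0.098],
  [[-0.163, 0.35, 1.0], 0.098],
  [[-0.163, 0.35, 1.0], 0.098],
  [[-0.163, 0.35, 1.0], 0.098],
])

```text
time_s: 2.05
ee_pos: [0.3847, -0.2939, 0.161]
eef_rot: [3.142, -0.001, -0.617]
force: [0.0, 0.7, 0.3]
grip_width: 0.0942
grip_force: 0.0
```

```bash
python3 -c "
from h import *
plan(.3843,-.2935,.0345,-.614)
"
```

```text
t 2.05 from [ 0.3847 -0.2939  0.161 ] yaw -0.617 shift [-0.003 -0.     0.633] turn -0.001
```

>>> carry_out([
  [[-0.002, 0, 0.2], 0],
  [[-0.002, 0, 0.35], 0],
  [[-0.002, 0, 0.47], 0],
  [[-0.002, 0, 0.55], 0],
  [[-0.002, 0, 0.6], 0],
  [[-0.002, 0, 0.62], 0],
  [[-0.002, 0, 0.625], 0],
  [[-0.002, 0, 0.625], 0],
])

```text
time_s: 2.85
ee_pos: [0.3851, -0.2931, 0.0361]
eef_rot: [3.141, -0.001, -0.616]
force: [-0.2, -1.0, -0.2]
grip_width: 0.0936
grip_force: 0.0
```

>>> carry_out([
  [[0, 0, 0], 0],
  [[0, 0, 0], 0],
  [[0, 0, 0], 0],
  [[0, 0, 0], 0],
  [[0, 0, 0], 0],
  [[0, 0, 0], 0],
  [[0, 0, 0], 0],
  [[0, 0, 0], 0],
], hand=1, force=30)

```text
time_s: 3.65
ee_pos: [0.3847, -0.2928, 0.0352]
eef_rot: [-3.142, 0.0, -0.617]
force: [-0.2, 0.4, 0.2]
grip_width: 0.0333
grip_force: 0.0
```

>>> carry_out([
  [[0, 0, 0], 0],
  [[0, 0, 0], 0],
  [[0, 0, 0], 0],
  [[0, 0, 0], 0],
  [[0, 0, 0], 0],
])

```text
time_s: 4.15
ee_pos: [0.3847, -0.2928, 0.0352]
eef_rot: [3.142, 0.0, -0.617]
force: [-1.0, -1.2, -0.4]
grip_width: 0.0228
grip_force: 30.0
```

>>> carry_out([
  [[0, 0, -0.02], 0],
  [[0, 0, -0.06], 0],
  [[0, 0, -0.15], 0],
  [[0, 0, -0.3], 0],
  [[0, 0, -0.45], 0],
  [[0, 0, -0.6], 0],
  [[0, 0, -0.7], 0],
  [[0, 0, -0.75], 0],
  [[0, 0, -0.75], 0],
])

```text
time_s: 5.05
ee_pos: [0.385, -0.293, 0.1864]
eef_rot: [3.141, -0.002, -0.617]
force: [0.5, 0.1, -2.9]
grip_width: 0.0232
grip_force: 30.0
```

```bash
python3 -c "
from h import *
plan(.6465,.02,.185,.032)
im,d=camera('wrist');cv2.imwrite('pics/w2.png',im)
"
```

```text
t 5.05 from [ 0.385  -0.293   0.1864] yaw -0.617 shift [ 0.162 -2.033  0.007] turn -0.103
```

View pics/w2.png

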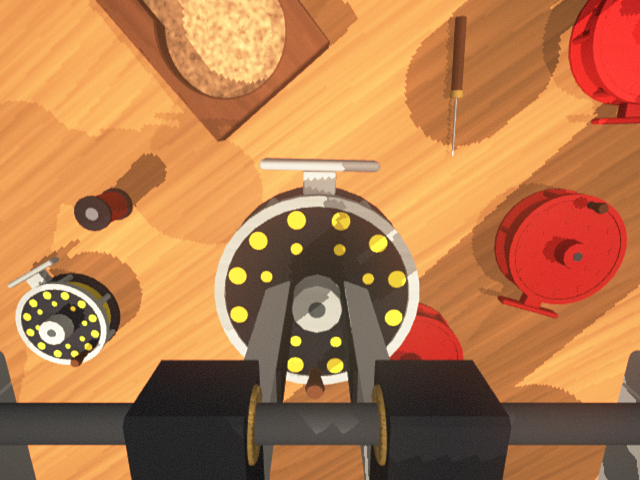

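The large reel (hub at (317,310)) is held level, with its foot straight ahead at (320,165).

>>> carry_out([
  [[0.01, -0.08, 0], -0.005],
  [[0.02, -0.22, 0], -0.02],
  [[0.03, -0.4, 0], -0.04],
  [[0.05, -0.58, 0], -0.06],
  [[0.06, -0.75, 0], -0.08],
  [[0.07, -0.88, 0], -0.095],
  [[0.08, -0.97, 0], -0.103],
  [[0.08, -1.0, 0], -0.103],
  [[0.08, -1.0, 0], -0.103],
])

```text
time_s: 6.0
ee_pos: [0.5131, -0.1385, 0.1841]
eef_rot: [-3.141, 0.002, 0.03]
force: [-0.6, -0.0, -2.5]
grip_width: 0.023
grip_force: 30.0
```

```bash
python3 -c "
from h import *
plan(.6465,.02,.185,.032)
im,d=camera('wrist');cv2.imwrite('pics/w3.png',im);P=cloud('wrist',d)
box(P,(.65,.02),'large');reel(P,(.443,-.04),'medium')
"
```

```text
t 6.0 from [ 0.5131 -0.1385  0.1841] yaw 0.03 shift [ 0.69  -0.772 -0.005] turn -0.0
large box size 0.1375 0.1025 recess [0.6267 0.0294] yaw -1.54
medium reel c [ 0.4436 -0.0376] r 0.0422 cen [ 0.4471 -0.0256] hub [ 0.4434 -0.0403  0.0424] 525 yaw -0.101 422
```

View pics/w3.png

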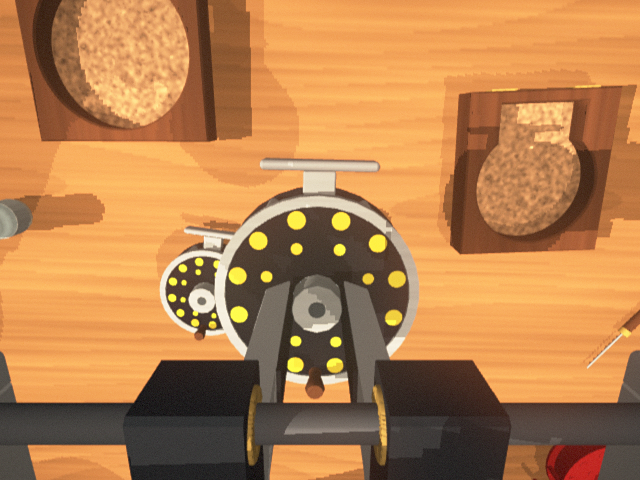

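>>> carry_out([
  [[0.01, -0.08, -0.04], 0],
  [[0.02, -0.22, -0.12], 0],
  [[0.03, -0.4, -0.25], 0],
  [[0.05, -0.58, -0.35], 0],
  [[0.06, -0.7, -0.43], 0],
  [[0.06, -0.77, -0.48], 0],
  [[0.06, -0.78, -0.48], 0],
  [[0.06, -0.78, -0.48], 0],
])

```text
time_s: 6.85
ee_pos: [0.5203, 0.017, 0.2807]
eef_rot: [3.141, 0.001, 0.03]
force: [0.3, 0.5, -2.9]
grip_width: 0.0227
grip_force: 30.0
```

```bash
python3 -c "
from h import *
im,d=camera('wrist');cv2.imwrite('pics/w4.png',im);P=cloud('wrist',d)
box(P,(.65,.02),'large');box(P,(.6,.3),'small')
plan(.6465,.02,.185,.032)
"
```

```text
large box size 0.1384 0.1363 recess [0.6366 0.0214] yaw 0.026
small box size 0.1186 0.1015 recess [0.5959 0.2994] yaw 0.246
t 6.9 from [0.5203 0.0166 0.2803] yaw 0.03 shift [0.632 0.002 0.476] turn -0.0
```

View pics/w4.png

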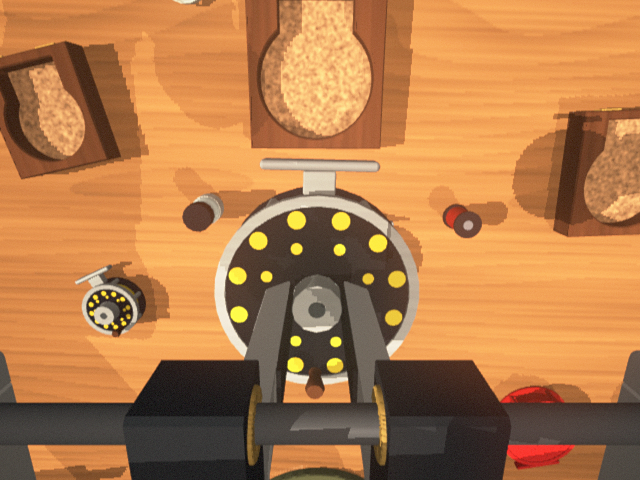

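>>> carry_out([
  [[0.05, -0.01, 0.05], 0],
  [[0.15, -0.01, 0.15], 0],
  [[0.3, -0.01, 0.25], 0],
  [[0.45, -0.01, 0.35], 0],
  [[0.55, -0.01, 0.43], 0],
  [[0.61, -0.01, 0.48], 0],
  [[0.62, -0.01, 0.5], 0],
  [[0.62, -0.01, 0.5], 0],
  [[0.62, -0.01, 0.5], 0],
])

```text
time_s: 7.8
ee_pos: [0.6443, 0.0229, 0.1815]
eef_rot: [-3.142, -0.0, 0.03]
force: [-0.4, 0.5, -1.2]
grip_width: 0.0229
grip_force: 30.0
```

```bash
python3 -c "
from h import *
plan(.6442,.0214,.0455,.028)
"
```

```text
t 7.8 from [0.6443 0.0229 0.1815] yaw 0.03 shift [-0.001  0.007  0.68 ] turn 0.0
```

>>> carry_out([
  [[0, 0.007, 0.05], 0],
  [[0, 0.007, 0.15], 0],
  [[0, 0.007, 0.28], 0],
  [[0, 0.007, 0.4], 0],
  [[0, 0.007, 0.48], 0],
  [[0, 0.007, 0.54], 0],
  [[0, 0.007, 0.57], 0],
  [[0, 0.007, 0.59], 0],
  [[0, 0.007, 0.61], 0],
  [[0, 0.007, 0.63], 0],
  [[0, 0.007, 0.645], 0],
])

```text
time_s: 8.9
ee_pos: [0.6447, 0.0218, 0.0523]
eef_rot: [3.142, -0.0, 0.031]
force: [-1.1, -0.7, -1.7]
grip_width: 0.0232
grip_force: 30.0
```

>>> carry_out([
  [[0, 0, 0.01], 0],
  [[0, 0, 0.02], 0],
  [[0, 0, 0.028], 0],
  [[0, 0, 0.032], 0],
  [[0, 0, 0.032], 0],
  [[0, 0, 0.032], 0],
])

```text
time_s: 9.5
ee_pos: [0.6446, 0.0218, 0.046]
eef_rot: [3.142, -0.0, 0.031]
force: [0.3, -0.2, -2.1]
grip_width: 0.0231
grip_force: 30.0
```

>>> carry_out([
  [[0, 0, 0.004], 0],
  [[0, 0, 0.006], 0],
  [[0, 0, 0.006], 0],
])

```text
time_s: 9.8
ee_pos: [0.6447, 0.0218, 0.0453]
eef_rot: [3.142, -0.001, 0.031]
force: [-2.9, 0.4, 5.1]
grip_width: 0.0229
grip_force: 30.0
```

>>> carry_out([
  [[0, 0, 0], 0],
  [[0, 0, 0], 0],
  [[0, 0, 0], 0],
  [[0, 0, 0], 0],
  [[0, 0, 0], 0],
  [[0, 0, 0], 0],
  [[0, 0, 0], 0],
  [[0, 0, 0], 0],
], hand=-0.2)

```text
time_s: 10.6
ee_pos: [0.6446, 0.0218, 0.0446]
eef_rot: [-3.142, 0.0, 0.031]
force: [0.3, 0.1, 0.1]
grip_width: 0.0561
grip_force: 0.0
```

>>> carry_out([
  [[0, 0, -0.05], 0],
  [[0, 0, -0.2], 0],
  [[0, 0, -0.4], 0],
  [[0, 0, -0.6], 0],
  [[0, 0, -0.75], 0],
  [[0, 0, -0.9], 0],
  [[0, 0, -0.9], 0],
])

```text
time_s: 11.3
ee_pos: [0.6458, 0.0218, 0.2303]
eef_rot: [3.141, -0.008, 0.031]
force: [0.4, 0.8, 0.1]
grip_width: 0.0564
grip_force: 0.0
```

```bash
python3 -c "
from h import *
im,d=camera('wrist');cv2.imwrite('pics/w5.png',im);P=cloud('wrist',d)
P[...,2]-=.01
reel(P,(.6446,.022),'large')
plan(.443,-.04,.11,-.13)
"
```

```text
large reel c [0.6436 0.0223] r 0.051 cen [0.6429 0.0244] hub [0.6429 0.0222 0.0435] 51 yaw -0.45 6337
t 11.35 from [0.6451 0.0218 0.2274] yaw 0.031 shift [-1.022  0.278  0.583] turn 0.026
```

View pics/w5.png

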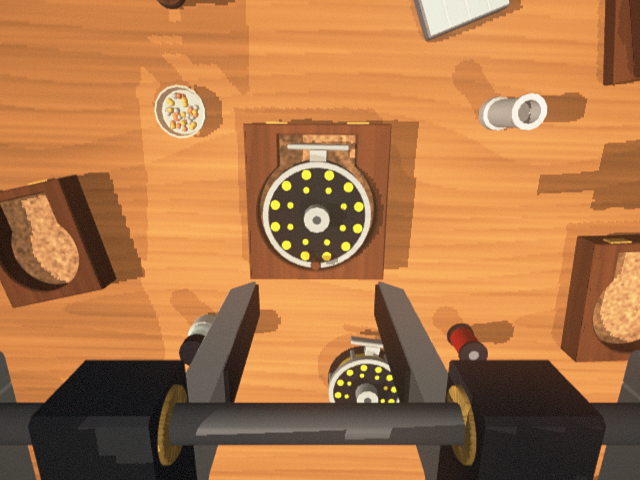

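The large reel is seated in its box: hub (316,218), foot in the notch at (318,148). The medium reel is next.

>>> carry_out([
  [[-0.25, 0.07, 0], 0.024],
  [[-0.5, 0.14, 0.1], 0.024],
  [[-0.75, 0.21, 0.2], 0.024],
  [[-0.95, 0.27, 0.3], 0.024],
  [[-1.0, 0.277, 0.4], 0.024],
  [[-1.0, 0.277, 0.5], 0.024],
  [[-1.0, 0.277, 0.5], 0.024],
  [[-1.0, 0.277, 0.5], 0.024],
])

```text
time_s: 12.15
ee_pos: [0.4464, -0.0396, 0.1248]
eef_rot: [-3.142, 0.001, -0.12]
force: [-0.4, -0.1, 0.5]
grip_width: 0.0564
grip_force: 0.0
```

```bash
python3 -c "
from h import *
plan(.443,-.0402,.0317,-.125)
"
```

```text
t 12.15 from [ 0.4464 -0.0396  0.1248] yaw -0.12 shift [-0.016  0.005  0.465] turn 0.001
```

>>> carry_out([
  [[-0.016, 0.005, 0.12], 0],
  [[-0.016, 0.005, 0.25], 0],
  [[-0.016, 0.005, 0.35], 0],
  [[-0.016, 0.005, 0.41], 0],
  [[-0.016, 0.005, 0.445], 0],
  [[-0.016, 0.005, 0.46], 0],
  [[-0.016, 0.005, 0.46], 0],
])

```text
time_s: 12.85
ee_pos: [0.4434, -0.0403, 0.033]
eef_rot: [3.142, -0.001, -0.12]
force: [0.8, 0.2, 1.1]
grip_width: 0.0562
grip_force: 0.0
```

>>> carry_out([
  [[0, 0, 0], 0],
  [[0, 0, 0], 0],
  [[0, 0, 0], 0],
  [[0, 0, 0], 0],
  [[0, 0, 0], 0],
  [[0, 0, 0], 0],
  [[0, 0, 0], 0],
  [[0, 0, 0], 0],
], hand=1, force=30)

```text
time_s: 13.65
ee_pos: [0.4431, -0.0403, 0.0328]
eef_rot: [3.142, -0.0, -0.12]
force: [-0.8, 0.5, 4.2]
grip_width: 0.0229
grip_force: 30.0
```

>>> carry_out([
  [[0, 0, -0.02], 0],
  [[0, 0, -0.06], 0],
  [[0, 0, -0.15], 0],
  [[0, 0, -0.3], 0],
  [[0, 0, -0.45], 0],
  [[0, 0, -0.6], 0],
  [[0, 0, -0.7], 0],
  [[0, 0, -0.75], 0],
  [[0, 0, -0.75], 0],
])

```text
time_s: 14.55
ee_pos: [0.4433, -0.0403, 0.1836]
eef_rot: [3.142, -0.002, -0.12]
force: [-0.9, 0.4, -2.0]
grip_width: 0.0231
grip_force: 30.0
```

```bash
python3 -c "
from h import *
plan(.5511,-.3205,.18,.065)
"
```

```text
t 14.55 from [ 0.4433 -0.0403  0.1836] yaw -0.12 shift [0.703 1.326 0.02 ] turn -0.029
```

>>> carry_out([
  [[0.03, 0.06, 0], 0],
  [[0.1, 0.19, 0], -0.01],
  [[0.2, 0.37, 0], -0.02],
  [[0.3, 0.56, 0], -0.029],
  [[0.4, 0.75, 0], -0.029],
  [[0.5, 0.92, 0], -0.029],
  [[0.53, 0.98, 0], -0.029],
  [[0.54, 1.0, 0], -0.029],
  [[0.54, 1.0, 0], -0.029],
])

```text
time_s: 15.45
ee_pos: [0.5258, -0.2517, 0.1816]
eef_rot: [-3.141, 0.001, 0.062]
force: [-0.5, -0.2, -0.9]
grip_width: 0.0231
grip_force: 30.0
```

```bash
python3 -c "
from h import *
im,d=camera('wrist');P=cloud('wrist',d)
box(P,(.553,-.325),'medium')
plan(.5511,-.3205,.1,.065)
"
```

```text
medium box size 0.136 0.1186 recess [ 0.5513 -0.32  ] yaw 0.072
t 15.5 from [ 0.5259 -0.2511  0.182 ] yaw 0.062 shift [0.105 0.354 0.41 ] turn -0.0
```

>>> carry_out([
  [[0.02, 0.05, 0], 0],
  [[0.05, 0.16, 0], 0],
  [[0.08, 0.27, 0.05], 0],
  [[0.1, 0.34, 0.12], -0.001],
  [[0.105, 0.352, 0.22], -0.001],
  [[0.105, 0.352, 0.32], -0.001],
  [[0.105, 0.352, 0.39], -0.001],
  [[0.105, 0.352, 0.41], -0.001],
  [[0.105, 0.352, 0.41], -0.001],
])

```text
time_s: 16.4
ee_pos: [0.5517, -0.3205, 0.1007]
eef_rot: [-3.142, 0.0, 0.069]
force: [0.1, 0.3, -1.0]
grip_width: 0.0227
grip_force: 30.0
```

```bash
python3 -c "
from h import *
plan(.5512,-.3202,.0432,.068)
"
```

```text
t 16.4 from [ 0.5517 -0.3205  0.1007] yaw 0.069 shift [-0.002 -0.002  0.288] turn 0.0
```

>>> carry_out([
  [[0, 0, 0.04], 0],
  [[0, 0, 0.09], 0],
  [[0, 0, 0.14], 0],
  [[0, 0, 0.18], 0],
  [[0, 0, 0.21], 0],
  [[0, 0, 0.235], 0],
  [[0, 0, 0.255], 0],
  [[0, 0, 0.27], 0],
  [[0, 0, 0.28], 0],
  [[0, 0, 0.287], 0],
  [[0, 0, 0.29], 0],
  [[0, 0, 0.29], 0],
])

```text
time_s: 17.6
ee_pos: [0.5516, -0.3208, 0.0429]
eef_rot: [3.141, -0.0, 0.068]
force: [-0.6, -0.6, -0.5]
grip_width: 0.0229
grip_force: 30.0
```

>>> carry_out([
  [[0, 0, 0], 0],
  [[0, 0, 0], 0],
  [[0, 0, 0], 0],
  [[0, 0, 0], 0],
  [[0, 0, 0], 0],
  [[0, 0, 0], 0],
  [[0, 0, 0], 0],
  [[0, 0, 0], 0],
], hand=-0.2)

```text
time_s: 18.4
ee_pos: [0.5516, -0.3207, 0.0426]
eef_rot: [-3.142, -0.0, 0.068]
force: [0.2, -0.3, 0.8]
grip_width: 0.0563
grip_force: 0.0
```

>>> carry_out([
  [[0, 0, -0.05], 0],
  [[0, 0, -0.2], 0],
  [[0, 0, -0.4], 0],
  [[0, 0, -0.6], 0],
  [[0, 0, -0.8], 0],
  [[0, 0, -0.9], 0],
  [[0, 0, -0.9], 0],
  [[0, 0, -0.9], 0],
])

```text
time_s: 19.2
ee_pos: [0.5514, -0.3206, 0.2224]
eef_rot: [-3.142, 0.0, 0.068]
force: [-0.4, 0.3, -1.1]
grip_width: 0.0561
grip_force: 0.0
```

```bash
python3 -c "
from h import *
im,d=camera('wrist');cv2.imwrite('pics/w6.png',im);P=cloud('wrist',d)
P[...,2]-=.01
reel(P,(.5512,-.32),'medium')
plan(.383,.2,.24,.4)
"
```

```text
medium reel c [ 0.5506 -0.3205] r 0.0423 cen [ 0.5525 -0.3201] hub [ 0.5511 -0.3203  0.0412] 469 yaw 0.62 5456
t 19.25 from [ 0.5512 -0.3205  0.2215] yaw 0.068 shift [-0.662 -2.654 -0.089] turn -0.053
```

View pics/w6.png

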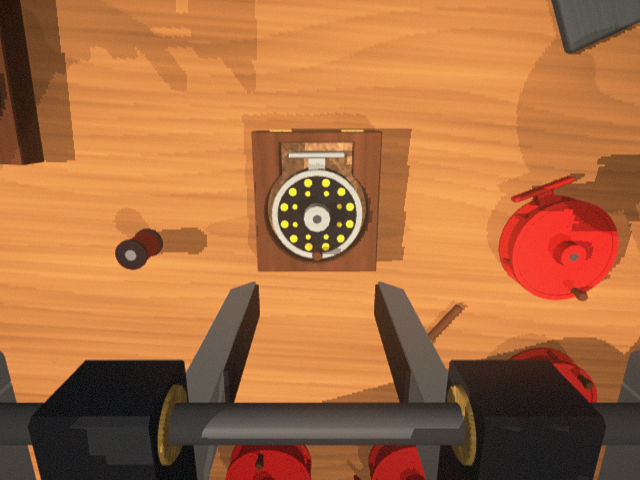

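The medium reel is seated: hub (316,219), foot in the notch at (316,155). I'll now travel to the small reel.

>>> carry_out([
  [[-0.22, -0.9, -0.09], -0.053],
  [[-0.22, -0.9, -0.09], -0.053],
  [[-0.22, -0.9, -0.09], -0.053],
  [[-0.22, -0.9, -0.09], -0.053],
  [[-0.22, -0.9, -0.09], -0.053],
  [[-0.22, -0.9, -0.09], -0.053],
])

```text
time_s: 19.85
ee_pos: [0.4952, -0.1438, 0.2399]
eef_rot: [-3.141, 0.001, 0.402]
force: [0.2, -0.0, 0.0]
grip_width: 0.0568
grip_force: 0.0
```

```bash
python3 -c "
from h import *
plan(.36,.23,.24,.4)
"
```

```text
t 19.85 from [ 0.4952 -0.1438  0.2399] yaw 0.402 shift [ 1.100e-01 -1.984e+00  1.000e-03] turn 0.0
```

>>> carry_out([
  [[0.05, -0.98, 0], 0],
  [[0.05, -0.98, 0], 0],
  [[0.05, -0.98, 0], 0],
  [[0.05, -0.98, 0], 0],
  [[0.05, -0.98, 0], 0],
])

```text
time_s: 20.35
ee_pos: [0.4271, 0.0429, 0.2401]
eef_rot: [-3.141, 0.001, 0.404]
force: [-0.3, -0.7, 0.3]
grip_width: 0.0561
grip_force: 0.0
```

>>> carry_out([
  [[0.05, -0.98, 0], 0],
  [[0.05, -0.98, 0], 0],
  [[0.05, -0.98, 0], 0],
  [[0.05, -0.98, 0], 0],
  [[0.05, -0.98, 0], 0],
  [[0.05, -0.98, 0], 0],
])

```text
time_s: 20.95
ee_pos: [0.3612, 0.2244, 0.2399]
eef_rot: [3.141, 0.002, 0.402]
force: [-0.2, -0.8, 0.5]
grip_width: 0.0563
grip_force: 0.0
```

```bash
python3 -c "
from h import *
im,d=camera('wrist');cv2.imwrite('pics/w7.png',im);P=cloud('wrist',d)
reel(P,(.382,.261),'small')
plan(.382,.261,.11,.43)
"
```

```text
small reel c [0.38   0.2605] r 0.0331 cen [0.3816 0.261 ] hub [0.3763 0.2631 0.3442] 14591 yaw 0.454 289
t 21.0 from [0.3615 0.2237 0.24  ] yaw 0.401 shift [ 0.168 -0.132  0.65 ] turn -0.005
```

View pics/w7.png

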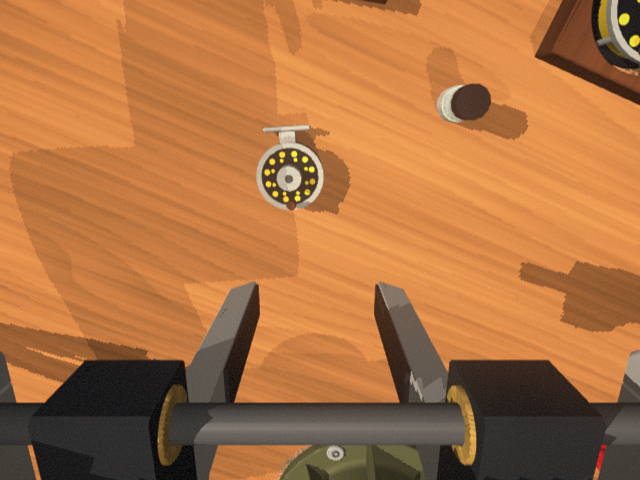

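The small reel is at (289,178) with its foot at (286,129).

>>> carry_out([
  [[0.162, -0.133, 0.2], -0.005],
  [[0.162, -0.133, 0.4], -0.005],
  [[0.162, -0.133, 0.55], -0.005],
  [[0.162, -0.133, 0.62], -0.005],
  [[0.162, -0.133, 0.65], -0.005],
  [[0.162, -0.133, 0.65], -0.005],
])

```text
time_s: 21.6
ee_pos: [0.3808, 0.2605, 0.1103]
eef_rot: [3.141, 0.001, 0.431]
force: [0.7, -0.4, 0.2]
grip_width: 0.0563
grip_force: 0.0
```

```bash
python3 -c "
from h import *
plan(.3802,.2605,.0295,.435)
"
```

```text
t 21.6 from [0.3808 0.2605 0.1103] yaw 0.431 shift [-0.003 -0.001  0.404] turn -0.001
```

>>> carry_out([
  [[-0.003, 0, 0.1], 0],
  [[-0.003, 0, 0.22], 0],
  [[-0.003, 0, 0.31], 0],
  [[-0.003, 0, 0.37], 0],
  [[-0.003, 0, 0.395], 0],
  [[-0.003, 0, 0.4], 0],
  [[-0.003, 0, 0.4], 0],
])

```text
time_s: 22.3
ee_pos: [0.3801, 0.2616, 0.0314]
eef_rot: [-3.141, -0.001, 0.433]
force: [-0.3, 0.5, 0.7]
grip_width: 0.0563
grip_force: 0.0
```

>>> carry_out([
  [[0, 0, 0], 0],
  [[0, 0, 0], 0],
  [[0, 0, 0], 0],
  [[0, 0, 0], 0],
  [[0, 0, 0], 0],
  [[0, 0, 0], 0],
  [[0, 0, 0], 0],
  [[0, 0, 0], 0],
], hand=1, force=30)

```text
time_s: 23.1
ee_pos: [0.3797, 0.2614, 0.0307]
eef_rot: [-3.142, -0.0, 0.433]
force: [0.0, -0.7, 3.4]
grip_width: 0.0229
grip_force: 30.0
```

>>> carry_out([
  [[0, 0, -0.02], 0],
  [[0, 0, -0.06], 0],
  [[0, 0, -0.15], 0],
  [[0, 0, -0.3], 0],
  [[0, 0, -0.45], 0],
  [[0, 0, -0.6], 0],
  [[0, 0, -0.7], 0],
  [[0, 0, -0.75], 0],
  [[0, 0, -0.75], 0],
])

```text
time_s: 24.0
ee_pos: [0.3799, 0.2616, 0.1817]
eef_rot: [-3.141, -0.002, 0.433]
force: [0.1, -0.3, -1.9]
grip_width: 0.0231
grip_force: 30.0
```

```bash
python3 -c "
from h import *
plan(.54,.3,.18,.247)
plan(.5959,.2994,.18,.247)
"
```

```text
t 24.0 from [0.3799 0.2616 0.1817] yaw 0.433 shift [0.807 0.161 0.01 ] turn 0.03
t 24.0 from [0.3799 0.2616 0.1817] yaw 0.433 shift [1.06  0.281 0.01 ] turn 0.03
```

>>> carry_out([
  [[0.05, 0.01, 0], 0],
  [[0.18, 0.05, 0], 0.01],
  [[0.36, 0.09, 0], 0.02],
  [[0.55, 0.14, 0], 0.03],
  [[0.73, 0.19, 0], 0.03],
  [[0.88, 0.23, 0], 0.03],
  [[0.96, 0.26, 0], 0.03],
  [[1.0, 0.275, 0], 0.03],
  [[1.0, 0.275, 0.1], 0.03],
  [[1.0, 0.275, 0.2], 0.03],
  [[1.0, 0.275, 0.3], 0.03],
  [[1.0, 0.275, 0.3], 0.03],
])

```text
time_s: 25.2
ee_pos: [0.5827, 0.2947, 0.1169]
eef_rot: [3.141, 0.006, 0.244]
force: [0.2, -0.7, -1.4]
grip_width: 0.0229
grip_force: 30.0
```

```bash
python3 -c "
from h import *
plan(.5961,.2995,.0408,.247)
"
```

```text
t 25.2 from [0.5827 0.2947 0.1169] yaw 0.244 shift [ 0.073 -0.007  0.38 ] turn -0.0
```

>>> carry_out([
  [[0.04, -0.006, 0], 0],
  [[0.07, -0.006, 0], 0],
  [[0.07, -0.006, 0.05], 0],
  [[0.07, -0.006, 0.1], 0],
  [[0.07, -0.006, 0.1], 0],
  [[0.07, -0.006, 0.1], 0],
])

```text
time_s: 25.8
ee_pos: [0.5973, 0.2998, 0.1003]
eef_rot: [3.141, 0.001, 0.244]
force: [1.7, 0.2, -2.3]
grip_width: 0.0229
grip_force: 30.0
```

```bash
python3 -c "
from h import *
plan(.5961,.2995,.0408,.247)
"
```

```text
t 25.8 from [0.5973 0.2998 0.1003] yaw 0.244 shift [-0.006 -0.     0.298] turn -0.0
```

>>> carry_out([
  [[-0.006, 0, 0.04], 0],
  [[-0.006, 0, 0.09], 0],
  [[-0.006, 0, 0.14], 0],
  [[-0.006, 0, 0.18], 0],
  [[-0.006, 0, 0.21], 0],
  [[-0.006, 0, 0.235], 0],
  [[-0.006, 0, 0.255], 0],
  [[-0.006, 0, 0.27], 0],
  [[-0.006, 0, 0.28], 0],
  [[-0.006, 0, 0.29], 0],
  [[-0.006, 0, 0.295], 0],
  [[-0.006, 0, 0.295], 0],
])

```text
time_s: 27.0
ee_pos: [0.5964, 0.2996, 0.0416]
eef_rot: [3.142, -0.0, 0.244]
force: [0.4, 0.9, -0.9]
grip_width: 0.0229
grip_force: 30.0
```

>>> carry_out([
  [[0, 0, 0.003], 0],
  [[0, 0, 0.005], 0],
  [[0, 0, 0.005], 0],
])

```text
time_s: 27.3
ee_pos: [0.5965, 0.2997, 0.0409]
eef_rot: [-3.142, -0.0, 0.244]
force: [-0.5, -0.1, -0.6]
grip_width: 0.023
grip_force: 30.0
```

>>> carry_out([
  [[0, 0, 0], 0],
  [[0, 0, 0], 0],
  [[0, 0, 0], 0],
  [[0, 0, 0], 0],
  [[0, 0, 0], 0],
  [[0, 0, 0], 0],
  [[0, 0, 0], 0],
  [[0, 0, 0], 0],
], hand=-0.2)

```text
time_s: 28.1
ee_pos: [0.5964, 0.2996, 0.0407]
eef_rot: [3.142, 0.0, 0.244]
force: [-0.6, 0.4, -0.9]
grip_width: 0.0568
grip_force: 0.0
```

>>> carry_out([
  [[0, 0, -0.05], 0],
  [[0, 0, -0.2], 0],
  [[0, 0, -0.4], 0],
  [[0, 0, -0.6], 0],
  [[0, 0, -0.8], 0],
  [[0, 0, -0.9], 0],
  [[0, 0, -0.9], 0],
  [[0, 0, -0.9], 0],
])

```text
time_s: 28.9
ee_pos: [0.5962, 0.2995, 0.2204]
eef_rot: [-3.142, 0.0, 0.244]
force: [-0.1, -0.4, -0.3]
grip_width: 0.0563
grip_force: 0.0
```

```bash
python3 -c "
from h import *
im,d=camera('wrist');s,_=camera('scene');P=cloud('wrist',d);P[...,2]-=.01
reel(P,(.596,.2995),'small')
cv2.imwrite('pics/w8.png',np.hstack([cv2.resize(im,(400,300)),cv2.resize(s,(400,300))]))
"
```

```text
small reel c [0.5954 0.2993] r 0.0332 cen [0.5972 0.2999] hub [0.5958 0.2998 0.0379] 395 yaw 1.923 4734
```

View pics/w8.png

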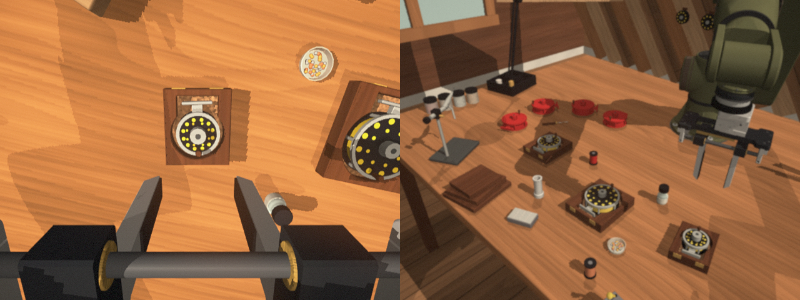

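The small reel is seated (hub at (198,136) in the left half), and the scene half shows all three reels flat in their boxes with the bystanders standing where they were.

```bash
python3 -c "
from station import ctrl
print(ctrl.hand_in())
"
```

```text
the job is handed in; nothing more can be done
None
```

I've handed the job in: all three fly reels lie flat in the boxes cut for their sizes with their feet in the notches, the last pictures show the other things still in place, and no verdict came back.

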